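Fit the amber filter in the dye sample light

TASK

Put the amber filter, square foot down, into the square cell on top of the white sample light so that it sits fully home. Then screw the retaining ring down snug over its foot by swinging the ring's red pin clockwise (seen from above) round to its stop, and let go. Leave the blue filter where it is.

Things in the scene. Friction and masses are not known exactly. Their poses are not given: they have to be found in the camera images.
- amber_mid (a point): Amber filter, 50 mm tall, upright on the table: round amber barrel 44 mm in diameter (black band near the top) on a black square foot 56 x 56 x 7 mm. Point: on its axis, 25 mm above its underside; x, y along the foot's sides, z up. Any quarter turn fits. Grip the upper barrel: once home, all below 16.5 mm above its underside lies inside the ring, so keep fingertips above that.
- blue_mid (a point): Blue filter, same shape and size as the amber one; a bystander. Point: on its axis, 25 mm above its underside.
- cell (a point): Square cell, 66 x 66 mm, 8 mm deep, in the top of a fixed white box 150 x 150 x 50 mm. Point: centre of the cell's floor, 42 mm above the table; x, y along its sides, z up. On top lies a captive dark steel ring, 116 mm across, its top 16.5 mm above this point. Its bevelled 66 mm square opening (75 mm at the top) starts within 6 degrees of the cell's square, so the foot drops through.
- ring_pin (a point): Upright red pin, 14 mm in diameter, 36 mm tall, on the ring's lever; point half-way up, on its axis. It circles the cell's z axis at 90 mm: from 17-23 degrees on the +y side of the cell's +x (unscrewed) clockwise to a stop 23 degrees on the -y side (snug), sinking 3 mm and covering the foot's corners. Needs about 1.5 N; stays put.
There are look-alikes about, which are no part of the job. What is meant by the part that bears cell is not yellow, and is the larger of those in its own colour.

How it is judged:
By the outcome, as a careful person would: the job done as asked, in the order asked, and still so for the second after the job is handed in, with the robot touching nothing.
It also fails if it takes over 45 s, if anything falls off the work surface, if the arm or the gripper's body presses on something with over 40 N, if the wrist force passes 120 N, or if a joint passes its speed limit or range.

ROBOT

A 6-joint arm with a two-finger parallel gripper is mounted at the origin on the work surface. World frame = base frame: x ahead of the robot, y to its left, z up, the work surface at z = 0. Lengths are in mm, angles in rad, forces in N, time in s.
With the tool pointing down it reaches from about 325 to 875 mm from the base axis. Payload 4.4 kg.
Tool frame: the origin (TCP) lies on the centre line of the jaws, within the pads' length; the fingertips stand 19 mm ahead of it and the grasp point (between the pads) is the TCP (ctrl.tip_reach is the distance from the TCP to the fingertips, in mm); y points along the fingers, z is the direction in which the jaws open and shut, and the axes are right-handed (so a half turn about y gives the same grasp; the last joint's range is limited). The gripper opens to 85 mm and grips with 20 to 120 N. Pads are 22 mm wide; open, the fingers measure 114 mm over their backs; the gripper's body (76 mm by 85 mm) begins 54 mm behind the grasp point. The pads swing forward as they close: fully open they stand 13 mm farther back than shut.
Start: joints at [1.046, 0.207, 1.542, -0, 1.393, -0.15], TCP at [209.974, 535.293, 250.282] pointing down, gripper open.
Joint ranges: [-2.73, 2.73], [-0.86, 2.22], [0.23, 2.46], [-1.11, 4.25], [0.08, 2.63], [-2.82, 2.82]. Speed limits (rad/s): [2.79, 2.79, 3.14, 3.14, 3.14, 3.14].

INTERFACE

Orientations are given as a rotation vector (axis times angle).
In Python, from plant import ctrl gives the robot as it stands.
- The arm moves only by the tool jog_arm, never from a script. Its argument "steps" is a list of rows, each a list of 3 entries, a list of its own where there are three numbers: the shift along the tool's x, y, z in mm, then the turn about the tool's y in degrees, then the opening, from 0 (shut) to 1 (fully open). In form: [[[dx, dy, dz], yaw, grip], ...]. A call has exactly 5 rows; each row is the pose to reach, as a shift and turn from the pose commanded when the call began, along the tool's axes at that moment; what a row does not reach only later rows make up. A row lasts 1/10 s, in which the tool goes at most 50 mm and 8.59 degrees, less where a joint would pass 70% of its speed; a pose out of reach is approached as far as the arm can. A call with a gripper value outside its range is refused whole. The fingers move at their own pace and stop on an object; "newtons" is the grip in N (left out, the last holds). Time passes only in rows, so rows that repeat a pose let the fingers close, or fill a call up. It gives the time, the measured TCP pose, the force and the opening at its end, in the units of the state.
- ctrl.get_obs(): the state, without advancing time (a new reading comes with each control period).
- ctrl.snapshot(name): name is "side" or "top"; returns (picture, depth): 480x640x3 uint8, red, green, blue; 480x640 float32, mm along the optical axis (not along the pixel's ray), 0 where there is no reading.
- ctrl.camera_params(name): a dict with "vfov" (degrees; the focal length in pixels is half the picture's height over the tangent of half this angle, whatever the lens; pixels are square), "cx", "cy" (the principal point, pixels), "world_to_cam" (4x4, takes a point from world to camera coordinates). Camera axes: x right, y down, z forward; pixel columns grow to the right and rows downward; lengths in mm; the calibration is good to about 2 mm. A picture is of the moment at which its call begins. camera_params takes no time and is no camera call.
- ctrl.job_done(): hands the job in, once; it reports no verdict.
The state is a dict: "t": time; "q": joint angles; "qd": joint speeds; "joint_efforts": joint torques, N m; "eef_pos": TCP position; "orientation": TCP orientation; "wrist_force": force on the tool from outside, world axes, zero at the start; "wrist_torque": the same for the moment, N m; "opening": finger opening in mm.
Only numpy, scipy, OpenCV 4.12 (cv2) and the standard library are available. Lean on these libraries where they do the work, as an engineer would, in place of code of your own. Each camera call takes 0.05 s, during which the arm holds its last target. There are 200 camera calls.

## Working session

There is one attempt and no reset: what is moved stays moved. The work goes in short steps, Python scripts to look and compute and a tool call to move; the robot and the scene stay as the last step left them, time stands still between calls to the robot, and variables do not carry over. Pictures are saved under pics/ and viewed, about 8 in all and at most 12, crops included, and the job is handed in when it is done.

Besides the shell and the picture viewer there is one more tool, called after "Call:" by a JSON object that holds its "name" and its "arguments", one argument or row to a line. jog_arm: Moves the arm, as the interface text tells. Its arguments: {"type":"object","properties":{"steps":{"type":"array","items":{"type":"array"}},"newtons":{"type":"number"}},"required":["steps"]}

```bash
ls; mkdir -p pics; cat > h.py <<'E'
import numpy as np, cv2
from scipy.spatial.transform import Rotation as R
from plant import ctrl
def cam(n):
    p=ctrl.camera_params(n); f=240/np.tan(np.radians(p["vfov"])/2); return f,p["cx"],p["cy"],np.array(p["world_to_cam"])
def ray(n,u,v,z):
    f,cx,cy,T=cam(n); Ti=np.linalg.inv(T); d=Ti[:3,:3]@np.array([(u-cx)/f,(v-cy)/f,1]); o=Ti[:3,3]
    return o+d*(z-o[2])/d[2]
def cloud(n,D):
    f,cx,cy,T=cam(n); Ti=np.linalg.inv(T); v,u=np.mgrid[:480,:640]
    P=np.stack([(u-cx)/f*D,(v-cy)/f*D,D],-1)@Ti[:3,:3].T+Ti[:3,3]; P[D==0]=np.nan; return P
def proj(n,p):
    f,cx,cy,T=cam(n); q=T[:3,:3]@np.array(p)+T[:3,3]; return f*q[0]/q[2]+cx,f*q[1]/q[2]+cy
def shot(n,name):
    I,D=ctrl.snapshot(n); cv2.imwrite(f"pics/{name}.png",I[...,::-1]); np.savez(f"pics/{name}.npz",I=I,D=D); return I,D
E
python3 - <<'E'
from h import *
for n in("top","side"):
    shot(n,n+"0"); print(n,ctrl.camera_params(n))
o=ctrl.get_obs(); print(o); print(R.from_rotvec(o["orientation"]).as_matrix().round(3))
E
```

```text
pics
top {'vfov': 50.23315014748321, 'cx': 321.5265399287315, 'cy': 236.00913254135077, 'world_to_cam': array([[-1.38641996e-04, -9.99982548e-01,  5.90636801e-03,
         4.38159374e+01],
       [-9.91431687e-01, -6.34074439e-04, -1.30624682e-01,
         5.07657689e+02],
       [ 1.30626147e-01, -5.87387047e-03, -9.91414297e-01,
         9.67766995e+02],
       [ 0.00000000e+00,  0.00000000e+00,  0.00000000e+00,
         1.00000000e+00]])}
side {'vfov': 46.15737725525149, 'cx': 322.99934520272507, 'cy': 250.7774709056347, 'world_to_cam': array([[ 9.95619159e-01, -9.24038763e-02,  1.42833652e-02,
        -4.73505952e+02],
       [-5.04743196e-02, -6.59742763e-01, -7.49794525e-01,
         1.09500005e+02],
       [ 7.87072674e-02,  7.45788851e-01, -6.61516558e-01,
         9.65085799e+02],
       [ 0.00000000e+00,  0.00000000e+00,  0.00000000e+00,
         1.00000000e+00]])}
{'t': 0.1, 'q': array([ 1.04649422e+00,  2.07389312e-01,  1.54284909e+00, -2.08037675e-06,
        1.39353531e+00, -1.50477722e-01]), 'qd': array([-0.00079749, -0.00303263, -0.00391675,  0.00063295, -0.00088566,
       -0.00052052]), 'joint_efforts': array([ 3.64592815e-04, -3.84089828e+01, -2.92548269e+01, -1.34055649e-04,
        4.72734886e-03,  4.43278481e-06]), 'eef_pos': array([209.63651178, 534.70109376, 249.19287818]), 'orientation': array([-1.55288897,  0.29394267, -0.29280587]), 'wrist_force': array([-0.51794731,  0.99015772, -1.34822677]), 'wrist_torque': array([-0.03375318, -0.0506514 , -0.0478053 ]), 'opening': 85.21186279284395}
[[ 0.931 -0.001  0.365]
 [-0.365 -0.002  0.931]
 [-0.    -1.    -0.002]]
```

View pics/top0.png

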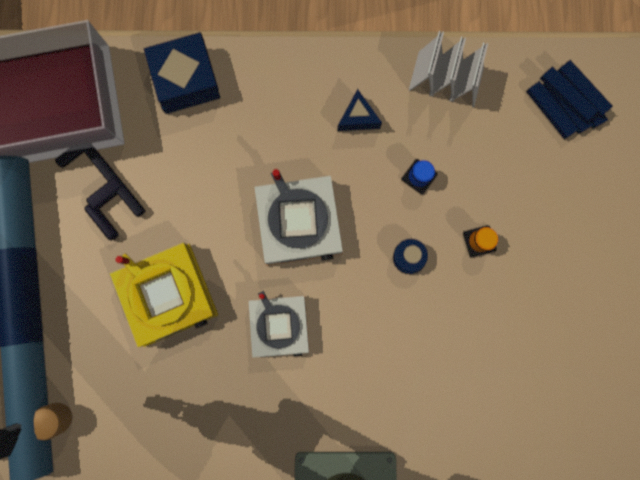

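View pics/side0.png

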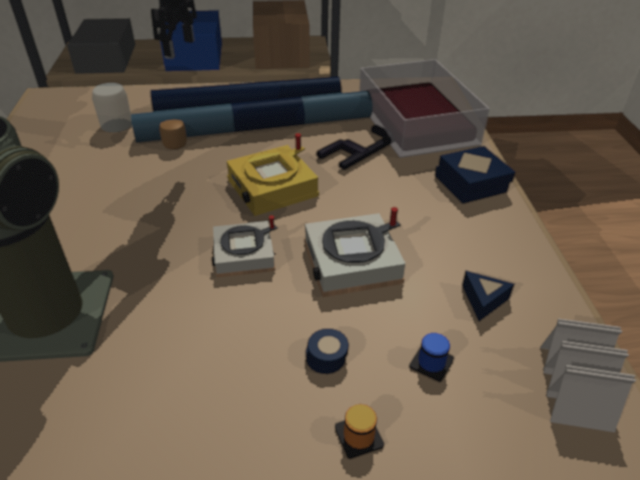

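Top view: the larger white box is at about (298,220) with its red pin at (277,174). The amber filter is at (483,240) and the blue one at (421,175). The side view shows the box at (355,250), its pin at (393,217) and amber at (360,428).

```bash
cat >> h.py <<'E'
def blob(m,near):
    n,l,s,c=cv2.connectedComponentsWithStats(m.astype(np.uint8)); k=[i for i in range(1,n) if s[i,4]>15]
    i=min(k,key=lambda i:np.hypot(*(c[i]-near))); return l==i,c[i],s[i,4]
E
python3 - <<'E'
from h import *
seeds={"top":dict(amber=(485,238),blue=(423,172),pin=(277,174)),"side":dict(amber=(360,425),blue=(434,350),pin=(393,217))}
for n in seeds:
    d=np.load(f"pics/{n}0.npz"); I,D=d["I"],d["D"]; H=cv2.cvtColor(I,cv2.COLOR_RGB2HSV); h,s,v=H[...,0].astype(int),H[...,1],H[...,2]; P=cloud(n,D)
    M=dict(amber=(h>8)&(h<22)&(s>200)&(v>140),blue=(h>105)&(h<125)&(s>170)&(v>120),pin=((h<6)|(h>174))&(s>140)&(v>80))
    for k,m in M.items():
        b,c,a=blob(m,seeds[n][k]); p=P[b]; z=np.nanpercentile(p[:,2],95); t=p[p[:,2]>z-6]
        print(n,k,c,a,"z95",z,"topmean",np.nanmean(t,0),"all",np.nanmedian(p,0))
        if n=="top" and k!="pin":
            print("  rayz50",ray(n,*c,50))
            x,y=c.astype(int); dk=(v<70); dk[:y-30]=0;dk[y+30:]=0;dk[:,:x-30]=0;dk[:,x+30:]=0
            u=dk&(P[...,2]<20)&(P[...,2]>2); pts=np.argwhere(u)[:,::-1]; print("  foot",len(pts))
    # white box
    w=(s<60)&(v>110)&(P[...,2]>44)&(P[...,2]<56); b,c,a=blob(w,(330,200) if n=="top" else (320,260))
    cs=max(cv2.findContours(b.astype(np.uint8),0,2)[0],key=cv2.contourArea)
    Q=np.array([ray(n,*q[0],50)[:2] for q in cs],np.float32); r=cv2.minAreaRect(Q); print(n,"box",r,a)
    f=None
d=np.load("pics/top0.npz"); I=d["I"]
c=np.hstack([cv2.resize(I[150:270,390:510],(480,480),interpolation=2),cv2.resize(I[160:280,240:320],(320,480),interpolation=2)]); cv2.imwrite("pics/crop0.png",c[...,::-1])
E
```

```text
top amber [486.26430518 238.16348774] 367 z95 53.5890495909299 topmean [ 501.31429449 -272.84897473   50.80407148] all [ 501.61447943 -272.52610494   50.56145936]
  rayz50 [ 501.44993597 -273.01252794   50.        ]
  foot 245
top blue [423.06441718 170.84355828] 326 z95 53.92362563516231 topmean [ 634.02021235 -154.46519167   50.97628989] all [ 633.8215179  -154.59375042   50.67717969]
  rayz50 [ 634.19292255 -154.69738748   50.        ]
  foot 254
top pin [275.79545455 172.75      ] 44 z95 97.05047804077849 topmean [618.82708829 129.42383221  94.497302  ] all [618.05444187 129.16154905  94.33680346]
top box ((528.2640380859375, 62.50725555419922), (9.625595092773438, 13.572936058044434), 59.47351837158203) 16Traceback (most recent call last):
  File "<stdin>", line 7, in <module>
  File "h.py", line 18, in blob
    i=min(k,key=lambda i:np.hypot(*(c[i]-near))); return l==i,c[i],s[i,4]
ValueError: min() iterable argument is empty
```

```bash
python3 - <<'E'
from h import *
d=np.load("pics/top0.npz"); I,D=d["I"],d["D"]; P=cloud("top",D); H=cv2.cvtColor(I,cv2.COLOR_RGB2HSV); s,v=H[...,1],H[...,2]
# box: everything above 40mm, pin/lever removed by opening
m=((P[...,2]>40)&(P[...,2]<75)).astype(np.uint8); m=cv2.morphologyEx(m,cv2.MORPH_OPEN,np.ones((9,9)))
b,c,a=blob(m,(298,220)); cs=max(cv2.findContours(b.astype(np.uint8),0,2)[0],key=cv2.contourArea)
Q=np.array([ray("top",*q[0],50)[:2] for q in cs],np.float32); print("box",cv2.minAreaRect(Q))
# bright floor of cell
w=(v>190)&(s<90); b,c,a=blob(w,(298,219)); cs=max(cv2.findContours(b.astype(np.uint8),0,2)[0],key=cv2.contourArea)
Q=np.array([ray("top",*q[0],50)[:2] for q in cs],np.float32); print("bright",cv2.minAreaRect(Q),a)
g=(v<75)&(s<120); b,c,a=blob(g,(275,222)); ys,xs=np.where(b); print("ring blob",c,a,xs.min(),xs.max(),ys.min(),ys.max())
# feet
for x,y in((486,238),(423,171)):
    dk=((v<75)).astype(np.uint8)*0; sub=(v<60); col=(H[...,1]>150)&(v>110)
    dk[y-28:y+28,x-28:x+28]=((sub|col)[y-28:y+28,x-28:x+28]); b,c,a=blob(dk,(x,y))
    cs=max(cv2.findContours(b.astype(np.uint8),0,2)[0],key=cv2.contourArea)
    Q=np.array([ray("top",*q[0],7)[:2] for q in cs],np.float32); print("foot",cv2.minAreaRect(Q),a)
for n in("side",):
    I2,D2=[np.load("pics/side0.npz")[k] for k in "ID"]; H=cv2.cvtColor(I2,cv2.COLOR_RGB2HSV); h,s,v=[H[...,i].astype(int) for i in range(3)]; P2=cloud(n,D2)
    for k,m,sd in(("amber",(h>8)&(h<25)&(s>200)&(v>120),(360,420)),("blue",(h>105)&(h<125)&(s>150)&(v>120),(434,346)),("pin",((h<6)|(h>174))&(s>130)&(v>60),(393,217))):
        b,c,a=blob(m,sd); p=P2[b]; print(k,c,a,np.nanmean(p[np.abs(p[:,2]-50)<3],0),np.nanmean(p,0), np.nanmin(p[:,2]),np.nanmax(p[:,2]))
c=np.hstack([cv2.resize(I[190:280,450:520],(373,480),interpolation=2),cv2.resize(I[160:280,240:350],(427,480),interpolation=2)]); cv2.imwrite("pics/crop0.png",c[...,::-1])
E
```

```text
box ((542.8291015625, 90.83597564697266), (160.48306274414062, 149.8857421875), 8.379171371459961)Traceback (most recent call last):
  File "<stdin>", line 8, in <module>
  File "h.py", line 18, in blob
    i=min(k,key=lambda i:np.hypot(*(c[i]-near))); return l==i,c[i],s[i,4]
ValueError: min() iterable argument is empty
```

```bash
python3 - <<'E'
from h import *
d=np.load("pics/top0.npz"); I,D=d["I"],d["D"]
c=np.hstack([cv2.resize(I[190:280,450:520],(373,480),interpolation=2),cv2.resize(I[160:280,240:350],(427,480),interpolation=2)]); cv2.imwrite("pics/crop0.png",c[...,::-1])
for p in((298,219),(265,190),(330,190),(275,220),(285,235),(473,248),(470,255)): print(p,I[p[1],p[0]],cv2.cvtColor(I,cv2.COLOR_RGB2HSV)[p[1],p[0]])
I2=np.load("pics/side0.npz")["I"]; print(cv2.cvtColor(I2,cv2.COLOR_RGB2HSV)[[415,435,420,217],[360,360,350,393]])
E
```

```text
(298, 219) [185 191 169] [ 38  29 191]
(265, 190) [171 172 158] [ 32  21 172]
(330, 190) [171 171 156] [ 30  22 171]
(275, 220) [63 64 67] [113  15  67]
(285, 235) [113 108  96] [ 21  38 113]
(473, 248) [85 51 23] [ 14 186  85]
(470, 255) [35 31 28] [13 51 35]
[[ 21 150 161]
 [ 13 185  69]
 [ 21 151 160]
 [  0 186  67]]
```

View pics/crop0.png

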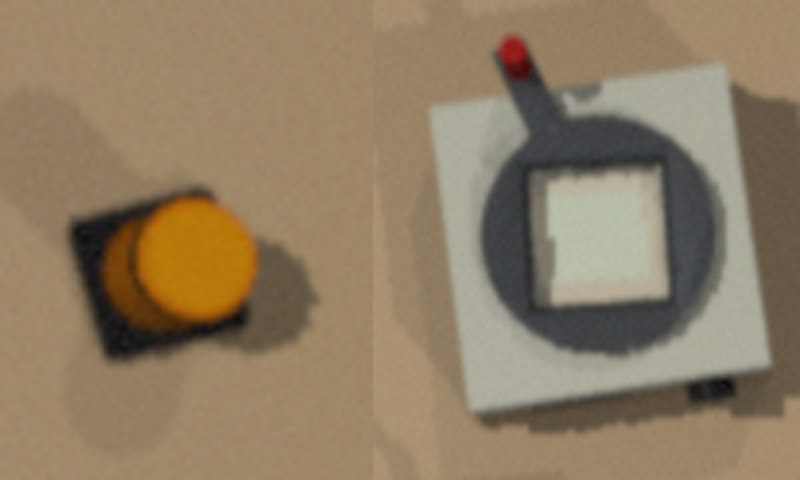

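The crop shows the amber foot's corners near crop pixels (72,222), (210,188), (245,322) and (110,358). The box-top corners are near (430,105), (725,65), (770,368) and (472,412), and the ring opening is at about (598,235).

```bash
python3 - <<'E'
from h import *
d=np.load("pics/top0.npz"); I,D=d["I"],d["D"]; H=cv2.cvtColor(I,cv2.COLOR_RGB2HSV); h,s,v=[H[...,i].astype(int) for i in range(3)]
def rect(m,z,n="top"):
    cs=max(cv2.findContours(m.astype(np.uint8),0,2)[0],key=cv2.contourArea); r=cv2.minAreaRect(np.array([ray(n,*q[0],z)[:2] for q in cs],np.float32)); return r
A=lambda L,x0,y0,sx,sy,ox,z:[ray("top",x0+(x-ox+.5)/sx-.5,y0+(y+.5)/sy-.5,z)[:2] for x,y in L]
F=np.array(A([(72,222),(210,188),(245,322),(110,358)],450,190,373/70,480/90,0,7)); B=np.array(A([(430,105),(725,65),(770,368),(472,412)],240,160,427/110,4,373,50))
for nm,Q in(("foot",F),("box",B)):
    e=np.roll(Q,-1,0)-Q; print(nm,Q.mean(0),np.hypot(*e.T),np.degrees(np.arctan2(e[:,1],e[:,0]))%90)
w=(s<35)&(v>145); w[:,:240]=0; w=cv2.morphologyEx(w.astype(np.uint8),cv2.MORPH_OPEN,np.ones((3,3))); b,c,a=blob(w,(262,215)); print("boxmask",rect(b,50),a)
g=(v<85)&(s<70); b,c,a=blob(g,(275,222)); g2=cv2.morphologyEx(b.astype(np.uint8),cv2.MORPH_OPEN,np.ones((11,11)))
cs=max(cv2.findContours(g2,0,2)[0],key=cv2.contourArea); e=cv2.fitEllipse(cs); print("ring",e,ray("top",*e[0],58.5))
# opening
cnt,hi=cv2.findContours(b.astype(np.uint8),cv2.RETR_CCOMP,2); ho=max([c for c,k in zip(cnt,hi[0]) if k[3]>=0],key=cv2.contourArea); print("opening",cv2.minAreaRect(np.array([ray("top",*q[0],58)[:2] for q in ho],np.float32)))
I2,D2=[np.load("pics/side0.npz")[k] for k in "ID"]; H=cv2.cvtColor(I2,cv2.COLOR_RGB2HSV); h2,s2,v2=[H[...,i].astype(int) for i in range(3)]; P2=cloud("side",D2)
for k,m,sd in(("amber",(h2>17)&(h2<25)&(s2>140)&(v2>130),(360,418)),("pin",((h2<6)|(h2>174))&(s2>140)&(v2>50),(393,217))):
    b,c,a=blob(m,sd); p=P2[b]; print(k,c,a,ray("side",*c,50),np.nanmean(p,0),np.nanmin(p[:,2]),np.nanmax(p[:,2]))
for n,L in(("top",[(484,238),(298,219),(270,220),(250,200),(470,255),(550,330),(340,300)]),("side",[(360,420),(355,245),(340,270),(200,300),(400,320)])):
    P=cloud(n,d["D"] if n=="top" else D2)
    for x,y in L: print(n,(x,y),P[y,x].round(1))
E
```

```text
foot [ 501.91157573 -273.3849484 ] [54.36127692 52.08598369 53.13268582 52.95718456] [13.85571625 12.19050573 14.81815935 13.55548466]
box [539.25716867  89.58585977] [149.28025268 150.16006098 148.11240439 151.36099092] [7.75075429 8.3651115  8.20877039 8.80415022]
boxmask ((539.3031616210938, 90.24337768554688), (44.099830627441406, 48.56856918334961), 3.1189656257629395) 547
ring ((293.6732177734375, 195.80770874023438), (14.792257308959961, 37.939815521240234), 91.63456726074219) [582.31082283  97.68584313  58.5       ]
opening ((538.070068359375, 89.43197631835938), (70.60717010498047, 70.5969009399414), 4.100407123565674)
amber [360.56206897 417.02068966] 580 [ 501.00000733 -272.76709455   50.        ] [ 500.79658685 -273.66174631   51.60926161] 47.730100020945315 54.64496305977502
pin [393.15584416 215.90909091] 77 [628.3093553 164.6982447  50.       ] [617.98950448 125.83954878  80.67410737] 60.941464811663536 97.65347351861169
top (484, 238) [ 501.9 -269.    48.9]
top (298, 219) [539.9  89.8  41.4]
top (270, 220) [535.4 142.8  56.6]
top (250, 200) [586.3 189.7  -1.6]
top (470, 255) [ 473.1 -253.5    6.1]
top (550, 330) [ 324.7 -408.7   -1.3]
top (340, 300) [ 3.837e+02  7.000e+00 -2.000e-01]
side (360, 420) [ 499.5 -277.6   50.6]
side (355, 245) [543.2  91.2  43.6]
side (340, 270) [506.7  20.3  49.1]
side (200, 300) [258.1  15.9  -1.6]
side (400, 320) [602.8 -60.3  -0. ]
```

Call:
{"name": "jog_arm", "arguments": {
  "steps": [
    [[28, 0, -32], 0, 1],
    [[57, 0, -64], 0, 1],
    [[85, 0, -96], 0, 1],
    [[114, 0, -128], 0, 1],
    [[142, 0, -160], 0, 1]
  ]
}}

```text
t: 0.6
eef_pos: [283.7, 332.7, 249.8]
orientation: [-1.552, 0.293, -0.293]
wrist_force: [0.9, -0.7, -0.4]
opening: 85.4
```

Call:
{"name": "jog_arm", "arguments": {
  "steps": [
    [[28, 0, -32], 0, 1],
    [[57, 0, -64], 0, 1],
    [[85, 0, -96], 0, 1],
    [[114, 0, -128], 0, 1],
    [[142, 0, -160], 0, 1]
  ]
}}

```text
t: 1.1
eef_pos: [357.5, 132.0, 250.1]
orientation: [-1.551, 0.293, -0.293]
wrist_force: [0.4, 0.6, 0.3]
opening: 85.3
```

Call:
{"name": "jog_arm", "arguments": {
  "steps": [
    [[28, 0, -32], 0, 1],
    [[57, 0, -64], 0, 1],
    [[85, 0, -96], 0, 1],
    [[114, 0, -128], 0, 1],
    [[142, 0, -160], 0, 1]
  ]
}}

```text
t: 1.6
eef_pos: [431.3, -68.9, 250.0]
orientation: [-1.55, 0.294, -0.294]
wrist_force: [0.5, -0.4, 0.2]
opening: 85.4
```

Call:
{"name": "jog_arm", "arguments": {
  "steps": [
    [[28, 20, -32], 0, 1],
    [[57, 40, -64], 0, 1],
    [[85, 60, -96], 0, 1],
    [[114, 80, -128], 0, 1],
    [[140, 95, -160], 0, 1]
  ]
}}

```text
t: 2.1
eef_pos: [502.8, -268.4, 153.1]
orientation: [-1.55, 0.295, -0.292]
wrist_force: [-0.7, 0.6, -0.0]
opening: 85.2
```

```bash
cat >> h.py <<'E'
def rel(p,label=""):
    o=ctrl.get_obs(); M=R.from_rotvec(o["orientation"]).as_matrix()
    print(label,"t",round(o["t"],2),"tcp",o["eef_pos"].round(1),"open",round(o["opening"],1),"F",o["wrist_force"].round(1),"local",(M.T@(np.array(p)-o["eef_pos"])).round(1),"jaw deg",np.degrees(np.arctan2(M[1,2],M[0,2])).round(2),"down",M[:,1].round(3),"q",o["q"].round(2))
E
python3 - <<'E'
from h import *
rel((501.5,-273,43)); print(ctrl.tip_reach)
E
```

```text
t 2.1 tcp [ 502.8 -268.4  153.1] open 85.2 F [-0.7  0.6 -0. ] local [  0.7 110.1  -4.8] jaw deg 68.56 down [-0.002  0.002 -1.   ] q [-0.64  0.29  1.65  0.    1.2  -1.84]
19.0
```

Call:
{"name": "jog_arm", "arguments": {
  "steps": [
    [[1, 30, -4], 0, 1],
    [[1, 70, -5], 0, 1],
    [[1, 95, -5], 0, 1],
    [[1, 110, -5], 0, 1],
    [[1, 110, -5], 0, 1]
  ]
}}

```text
t: 2.6
eef_pos: [500.4, -270.8, 42.5]
orientation: [-1.548, 0.297, -0.289]
wrist_force: [-1.3, -0.0, -0.1]
opening: 85.5
```

```bash
python3 - <<'E'
from h import *
rel((501.5,-273,43))
I,D=shot("side","side1"); cv2.imwrite("pics/c1.png",cv2.resize(I[330:480,270:450],(720,600))[...,::-1])
E
```

```text
t 2.6 tcp [ 500.4 -270.8   42.5] open 85.5 F [-1.3 -0.  -0.1] local [ 1.9 -0.5 -1.7] jaw deg 68.58 down [-0.005  0.004 -1.   ] q [-0.65  0.45  1.7  -0.    1.   -1.85]
```

View pics/c1.png

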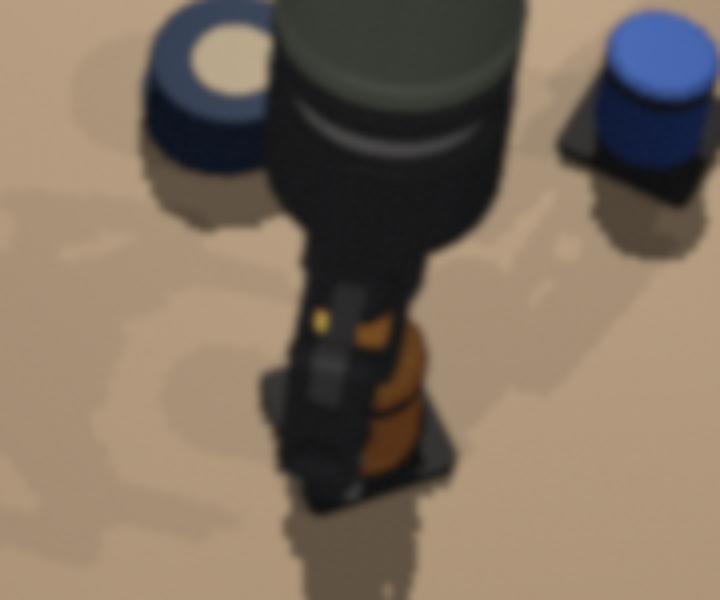

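The crop shows the near finger at (330,400) in front of the amber barrel at (400,400), clear of the foot. I'll centre the jaws on the barrel and close them.

Call:
{"name": "jog_arm", "arguments": {
  "steps": [
    [[2, 0, -2], 0, 1],
    [[2, 0, -2], 0, 0.3],
    [[2, 0, -2], 0, 0.3],
    [[2, 0, -2], 0, 0.3],
    [[2, 0, -2], 0, 0.3]
  ],
  "newtons": 50
}}

```text
t: 3.15
eef_pos: [504.4, -275.5, 46.7]
orientation: [-1.552, 0.291, -0.295]
wrist_force: [-1.0, -0.3, 5.1]
opening: 42.4
```

Call:
{"name": "jog_arm", "arguments": {
  "steps": [
    [[2, 0, -2], 0, 0.3],
    [[2, 0, -2], 0, 0.3],
    [[2, 0, -2], 0, 0.3],
    [[2, 0, -2], 0, 0.3],
    [[2, 0, -2], 0, 0.3]
  ]
}}

```text
t: 3.65
eef_pos: [504.8, -276.6, 46.7]
orientation: [-1.549, 0.293, -0.293]
wrist_force: [-2.2, 3.3, 8.9]
opening: 42.3
```

```bash
python3 - <<'E'
from h import *
rel((504.8,-276.6,46.7))
I,D=shot("side","side2"); J,D=shot("top","top2"); rel((504.8,-276.6,46.7))
cv2.imwrite("pics/c2.png",np.hstack([cv2.resize(I[350:480,290:430],(440,480)),cv2.resize(J[190:290,440:515],(360,480))])[...,::-1])
E
```

```text
t 3.65 tcp [ 504.8 -276.6   46.7] open 42.3 F [-2.2  3.3  8.9] local [ 0. -0. -0.] jaw deg 68.58 down [ 0.     0.001 -1.   ] q [-0.65  0.45  1.69  0.    1.   -1.85]
 t 3.75 tcp [ 504.8 -276.5   46.7] open 42.6 F [-2.3  4.7  9. ] local [ 0.  -0.  -0.1] jaw deg 68.58 down [ 0.     0.001 -1.   ] q [-0.65  0.45  1.69  0.    1.   -1.85]
```

View pics/c2.png

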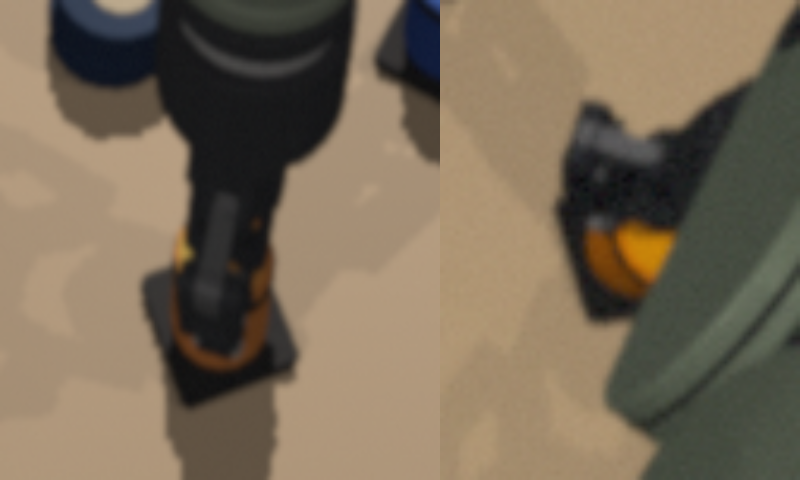

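The side crop (left) shows the finger centred on the barrel at (220,280), with the foot below it clear. The top crop (right) agrees. Next: lift and travel.

Call:
{"name": "jog_arm", "arguments": {
  "steps": [
    [[0, -10, 0], 0, 0.3],
    [[0, -35, 0], 0, 0.3],
    [[0, -65, 0], 0, 0.3],
    [[0, -90, 0], 0, 0.3],
    [[0, -105, 0], 0, 0.3]
  ]
}}

```text
t: 4.25
eef_pos: [505.4, -278.1, 152.8]
orientation: [-1.553, 0.291, -0.296]
wrist_force: [0.4, 0.6, -1.1]
opening: 42.4
```

Call:
{"name": "jog_arm", "arguments": {
  "steps": [
    [[-8, 0, 26], 2, 0.3],
    [[-18, 0, 61], 4, 0.3],
    [[-28, 0, 96], 6, 0.3],
    [[-38, 0, 131], 6, 0.3],
    [[-48, 0, 166], 6, 0.3]
  ]
}}

```text
t: 4.75
eef_pos: [519.9, -103.9, 149.8]
orientation: [-1.538, 0.376, -0.375]
wrist_force: [0.1, 0.0, -1.5]
opening: 42.0
```

```bash
python3 - <<'E'
from h import *
I,D=shot("side","side3"); rel((539.2,89.7,147))
o=ctrl.get_obs(); u,v=map(int,proj("side",o["eef_pos"]-[0,0,30])); print(u,v)
x0,y0=u-60,v-50; print(x0,y0)
cv2.imwrite("pics/c3.png",cv2.resize(I[y0:y0+100,x0:x0+120],(720,600),interpolation=2)[...,::-1])
E
```

```text
t 4.8 tcp [519.6 -98.3 149.4] open 42.3 F [-1.   3.8 -1.3] local [-68.7   3.5 176.1] jaw deg 62.74 down [-0.002  0.006 -1.   ] q [-0.35  0.22  1.75  0.01  1.18 -1.45]
359 289
299 239
```

View pics/c3.png

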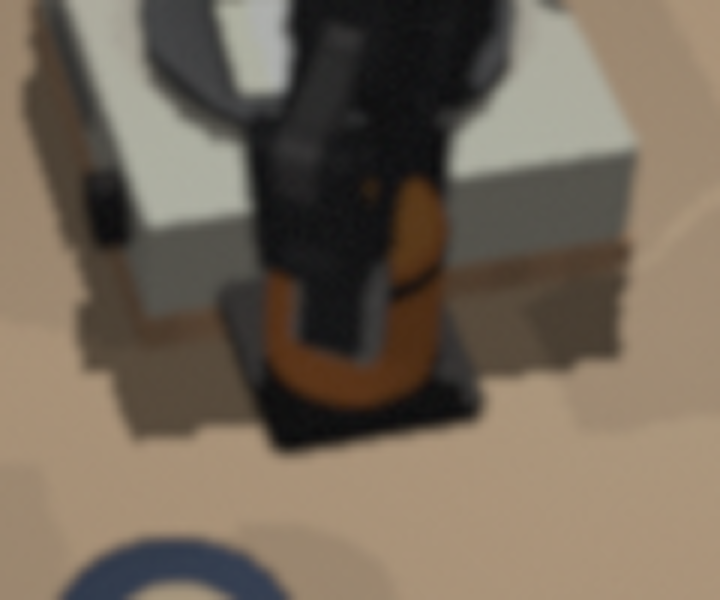

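The crop shows the foot's front bottom corners at about (285,450) and (478,415). The barrel base spans x 268–442, with its lowest point at (355,408). I'll use these to get the filter's offset and yaw in the grip.

```bash
python3 - <<'E'
from h import *
f=lambda x,y,z: ray("side",299+x/6-.4,239+y/6-.4,z)
c=f(355,351,110); t=np.array([519.9,-103.9]); a=np.radians(62.74); X=np.array([np.sin(a),-np.cos(a)]); Z=np.array([np.cos(a),np.sin(a)])
print(c, "offset local x,z",(c[:2]-t)@X,(c[:2]-t)@Z)
e=f(478,415,103)-f(285,450,103); print("len,yaw",np.hypot(e[0],e[1]),np.degrees(np.arctan2(e[1],e[0])))
e=f(285,450,103)-f(265,405,105); print(np.degrees(np.arctan2(e[1],e[0])))
rel((539.2,89.7,147))
E
```

```text
[ 517.236705   -105.14538267  110.        ] offset local x,z -1.7970805710471895 -2.326933533627469
len,yaw 50.40236058987309 8.964501865918615
-75.8232458456495
 t 4.8 tcp [519.6 -98.3 149.4] open 42.3 F [-1.   3.8 -1.3] local [-68.7   3.5 176.1] jaw deg 62.74 down [-0.002  0.006 -1.   ] q [-0.35  0.22  1.75  0.01  1.18 -1.45]
```

Call:
{"name": "jog_arm", "arguments": {
  "steps": [
    [[-13, 0, 34], 1, 0.3],
    [[-26, 0, 70], 1, 0.3],
    [[-39, 0, 105], 1, 0.3],
    [[-52, 0, 140], 1, 0.3],
    [[-64, 0, 170], 1, 0.3]
  ]
}}

```text
t: 5.3
eef_pos: [541.5, 76.6, 149.8]
orientation: [-1.536, 0.389, -0.388]
wrist_force: [0.3, 0.6, -2.0]
opening: 42.3
```

Call:
{"name": "jog_arm", "arguments": {
  "steps": [
    [[0, 8, 0], 0, 0.3],
    [[0, 16, 0], 0, 0.3],
    [[0, 20, 0], 0, 0.3],
    [[0, 20, 0], 0, 0.3],
    [[0, 20, 0], 0, 0.3]
  ]
}}

```text
t: 5.8
eef_pos: [541.8, 74.0, 130.0]
orientation: [-1.536, 0.391, -0.39]
wrist_force: [0.5, 0.9, -0.8]
opening: 42.3
```

```bash
python3 - <<'E'
from h import *
rel((539.2,89.7,88.7))
E
```

```text
t 5.8 tcp [541.8  74.  130. ] open 42.3 F [ 0.5  0.9 -0.8] local [-9.8 41.3 12.6] jaw deg 61.49 down [-0.001 -0.    -1.   ] q [-0.02  0.28  1.72 -0.    1.14 -1.1 ]
```

Call:
{"name": "jog_arm", "arguments": {
  "steps": [
    [[-4, 0, 7], 0, 0.3],
    [[-7, 3, 13], 0, 0.3],
    [[-7, 6, 13], 0, 0.3],
    [[-7, 8, 13], 0, 0.3],
    [[-7, 8, 13], 0, 0.3]
  ]
}}

```text
t: 6.3
eef_pos: [541.6, 89.9, 121.7]
orientation: [-1.536, 0.389, -0.388]
wrist_force: [-0.2, -0.1, -2.0]
opening: 42.6
```

```bash
python3 - <<'E'
from h import *
rel((539.2,89.7,88.7))
I,D=shot("side","side4"); cv2.imwrite("pics/c4.png",cv2.resize(I[180:300,290:420],(650,600),interpolation=2)[...,::-1])
E
```

```text
t 6.3 tcp [541.6  89.9 121.7] open 42.6 F [-0.2 -0.1 -2. ] local [-2.  33.  -1.3] jaw deg 61.6 down [-0.001 -0.    -1.   ] q [ 0.01  0.29  1.72 -0.    1.13 -1.07]
```

View pics/c4.png

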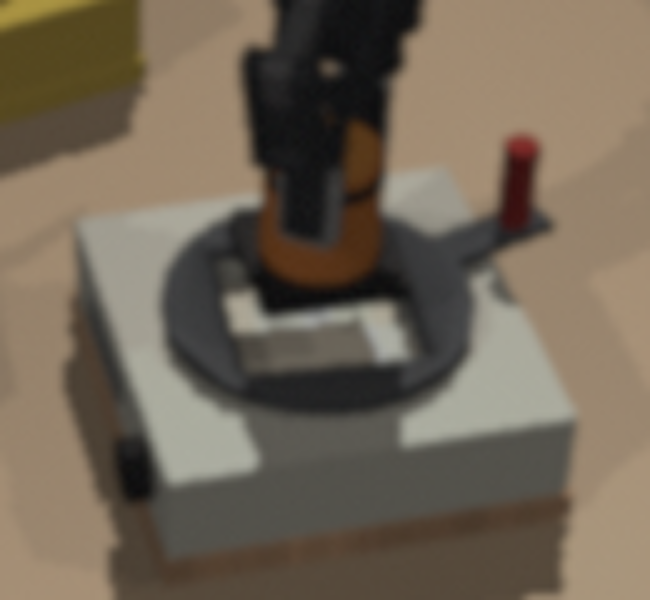

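The foot hangs over the opening: barrel base x 260–384, lowest point y≈290. I'll check its axis with a ray.

```bash
python3 - <<'E'
from h import *
print(ray("side",290+322/5-.4,180+249/5-.4,82)) 
f=lambda x,y,z: ray("side",290+x/5-.4,180+y/5-.4,z)
B=np.array([f(78,220,50),f(440,165,50),f(575,415,50),f(165,487,50)])[:,:2]; print("box corners side",B.mean(0),np.hypot(*(np.roll(B,-1,0)-B).T))
e=f(400,298,75)-f(266,312,75);print(np.degrees(np.arctan2(e[1],e[0])),np.hypot(e[0],e[1]))
rel((539.2,89.7,88.7))
E
```

```text
[539.20687007  90.24047846  82.        ]
box corners side [538.12147006  91.18281967] [146.77301682 149.88470162 151.14061614 150.60316924]
4.7154153815640685 49.119145174629715
 t 6.35 tcp [541.7  89.8 122. ] open 42.4 F [ 0.7 -0.3 -1.3] local [-2.2 33.3 -1.3] jaw deg 61.59 down [-0.001 -0.    -1.   ] q [ 0.01  0.29  1.72 -0.    1.13 -1.07]
```

Call:
{"name": "jog_arm", "arguments": {
  "steps": [
    [[0, 7, 0], 0, 0.3],
    [[0, 14, 0], 0, 0.3],
    [[0, 20, 0], 0, 0.3],
    [[0, 25, 0], 0, 0.3],
    [[0, 28, 0], 0, 0.3]
  ]
}}

```text
t: 6.85
eef_pos: [541.5, 89.8, 93.3]
orientation: [-1.536, 0.39, -0.388]
wrist_force: [0.3, -0.2, -1.0]
opening: 42.6
```

Call:
{"name": "jog_arm", "arguments": {
  "steps": [
    [[0, 2, 0], 0, 0.3],
    [[0, 4, 0], 0, 0.3],
    [[0, 5, 0], 0, 0.3],
    [[0, 6, 0], 0, 0.3],
    [[0, 6, 0], 0, 0.3]
  ]
}}

```text
t: 7.35
eef_pos: [542.2, 89.9, 88.7]
orientation: [-1.536, 0.388, -0.389]
wrist_force: [-0.5, -0.8, 1.6]
opening: 42.5
```

Call:
{"name": "jog_arm", "arguments": {
  "steps": [
    [[0, 0.5, 0], 0, 0.7],
    [[0, 0.5, 0], 0, 0.8],
    [[0, 0, 0], 0, 0.9],
    [[0, 0, 0], 0, 0.9],
    [[0, 0, 0], 0, 0.9]
  ]
}}

```text
t: 7.85
eef_pos: [542.1, 89.8, 88.3]
orientation: [-1.536, 0.389, -0.389]
wrist_force: [-0.4, 0.9, -0.5]
opening: 76.8
```

Call:
{"name": "jog_arm", "arguments": {
  "steps": [
    [[0, -10, 0], 0, 0.9],
    [[0, -30, 0], 0, 0.9],
    [[0, -55, 0], 0, 0.9],
    [[0, -80, 0], 0, 0.9],
    [[0, -90, 0], 0, 0.9]
  ]
}}

```text
t: 8.35
eef_pos: [543.9, 89.9, 181.9]
orientation: [-1.534, 0.384, -0.393]
wrist_force: [0.8, 0.0, 0.8]
opening: 76.7
```

```bash
python3 - <<'E'
from h import *
I,D=shot("side","side5"); cv2.imwrite("pics/c5.png",cv2.resize(I[170:300,290:420],(600,600),interpolation=2)[...,::-1])
P=cloud("side",D)
H=cv2.cvtColor(I,cv2.COLOR_RGB2HSV); h2,s2,v2=[H[...,i].astype(int) for i in range(3)]
b,c,a=blob((h2>15)&(h2<25)&(s2>140)&(v2>120),(345,210)); print("amber top",c,a,np.nanmedian(P[b],0),ray("side",*c,92))
b,c,a=blob(((h2<6)|(h2>174))&(s2>140)&(v2>50),(393,217)); p=P[b]; print("pin",c,a,np.nanmean(p,0),ray("side",*c,79))
rel((619,128,130))
E
```

```text
amber top [353.89873418 225.25316456] 237 [538.15757836  88.58227002  93.38447752] [538.45815129  89.84304935  92.        ]
pin [393.18421053 215.96052632] 76 [618.02540895 125.71941492  80.6426867 ] [618.6004929  127.88868343  79.        ]
 t 8.4 tcp [544.3  89.9 182.5] open 76.9 F [0.3 0.1 1.3] local [47.2 53.1 68.9] jaw deg 61.59 down [ 0.007  0.    -1.   ] q [ 0.01  0.22  1.67  0.    1.24 -1.07]
```

View pics/c5.png

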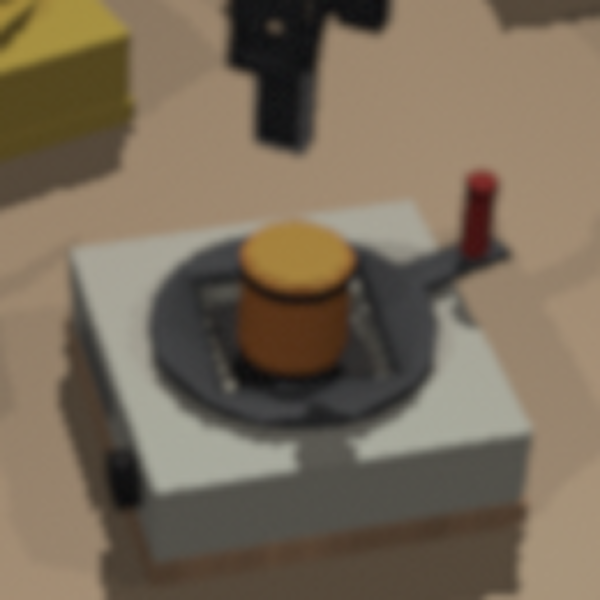

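The amber filter is sitting in the cell, its top at (300,255) in the crop and z about 92–93, so it's home. The pin is at (480,215), still unscrewed. Next I'll put partly open jaws around the pin.

Call:
{"name": "jog_arm", "arguments": {
  "steps": [
    [[10, 5, 14], -8.5, 0.4],
    [[20, 12, 28], -17, 0.4],
    [[30, 20, 42], -25.5, 0.4],
    [[40, 30, 58], -34, 0.4],
    [[47, 38, 69], -42, 0.4]
  ]
}}

```text
t: 8.9
eef_pos: [616.1, 128.5, 138.4]
orientation: [-1.562, -0.189, 0.192]
wrist_force: [0.4, -0.1, 0.9]
opening: 34.2
```

Call:
{"name": "jog_arm", "arguments": {
  "steps": [
    [[0, 0, 0], 0, 0.4],
    [[0, 0, 0], 0, 0.4],
    [[0, 0, 0], 0, 0.4],
    [[0, 0, 0], 0, 0.4],
    [[0, 0, 0], 0, 0.4]
  ]
}}

```text
t: 9.4
eef_pos: [616.1, 127.9, 140.9]
orientation: [-1.563, -0.186, 0.185]
wrist_force: [0.3, 0.5, 0.5]
opening: 34.0
```

```bash
python3 - <<'E'
from h import *
rel((618.5,128,90))
E
```

```text
t 9.4 tcp [616.1 127.9 140.9] open 34.0 F [0.3 0.5 0.5] local [ 2.4 50.9 -0.4] jaw deg 103.52 down [ 0.001 -0.    -1.   ] q [ 0.07  0.42  1.5  -0.    1.22 -1.74]
```

Call:
{"name": "jog_arm", "arguments": {
  "steps": [
    [[2, 12, 0], 0, 0.4],
    [[2, 25, 0], 0, 0.4],
    [[2, 38, 0], 0, 0.4],
    [[2, 47, 0], 0, 0.4],
    [[2, 51, 0], 0, 0.4]
  ]
}}

```text
t: 9.9
eef_pos: [616.7, 128.5, 86.8]
orientation: [-1.563, -0.183, 0.189]
wrist_force: [-0.4, -0.4, -0.3]
opening: 34.4
```

```bash
python3 - <<'E'
from h import *
rel((618.5,128,90))
o=ctrl.get_obs(); M=R.from_rotvec(o["orientation"]).as_matrix(); c=np.array([539,90])
for a in (15.6,5.6,-4.4,-14.7,-18):
    p=c+89*np.array([np.cos(np.radians(a)),np.sin(np.radians(a))]); d=M.T@np.array([*(p-o["eef_pos"][:2]),0]); 
    t=np.radians(a-90); push=M.T@np.array([np.cos(t),np.sin(t),0]); print(a,"pin centre local",d.round(1),"push dir",push.round(2))
E
```

```text
t 9.9 tcp [616.7 128.5  86.8] open 34.4 F [-0.4 -0.4 -0.3] local [ 1.7 -3.2 -0.9] jaw deg 103.58 down [-0.004 -0.    -1.   ] q [ 0.07  0.49  1.52 -0.    1.13 -1.74]
15.6 pin centre local [  4.4  -0.  -16. ] push dir [ 0.04 -0.   -1.  ]
5.6 pin centre local [  3.6  -0.  -31.5] push dir [-0.14 -0.   -0.99]
-4.4 pin centre local [  0.1  -0.  -46.7] push dir [-0.31  0.   -0.95]
-14.7 pin centre local [ -6.2  -0.  -61.4] push dir [-0.47  0.   -0.88]
-18 pin centre local [ -8.7  -0.  -65.8] push dir [-0.52  0.   -0.85]
```

Call:
{"name": "jog_arm", "arguments": {
  "steps": [
    [[2, 0, -10], 0, 0.4],
    [[4, 0, -18], 0, 0.4],
    [[4, 0, -26], 2, 0.4],
    [[3, 0, -33], 5, 0.4],
    [[2, 0, -41], 8, 0.4]
  ]
}}

```text
t: 10.4
eef_pos: [630.5, 88.5, 90.0]
orientation: [-1.569, -0.075, 0.072]
wrist_force: [-0.3, 2.2, -0.7]
opening: 34.4
```

```bash
python3 - <<'E'
from h import *
rel((618.5,128,90))
o=ctrl.get_obs(); M=R.from_rotvec(o["orientation"]).as_matrix(); c=np.array([539,90])
for a in (5.6,-.5,-4.4,-9,-14.7):
    p=c+89*np.array([np.cos(np.radians(a)),np.sin(np.radians(a))]); t=np.radians(a-90); g=np.array([np.cos(t),np.sin(t)])
    print(a,"tcp local",(M.T@np.array([*(p+10*g-o["eef_pos"][:2]),0])).round(1))
E
```

```text
t 10.4 tcp [630.5  88.5  90. ] open 34.4 F [-0.3  2.2 -0.7] local [-8.3 -0.  40.4] jaw deg 95.35 down [ 0.002  0.    -1.   ] q [ 0.    0.5   1.51  0.    1.13 -1.66]
5.6 tcp local [-1.9 -0.   0.4]
-0.5 tcp local [-3.5 -0.  -9. ]
-4.4 tcp local [ -5.   -0.  -14.9]
-9 tcp local [ -7.2  -0.  -21.7]
-14.7 tcp local [-10.8  -0.  -29.9]
```

Call:
{"name": "jog_arm", "arguments": {
  "steps": [
    [[-2, 0, -5], 3, 0.4],
    [[-4, 1, -12], 8, 0.4],
    [[-5, 1, -17], 12, 0.4],
    [[-7, 2, -22], 16, 0.4],
    [[-9, 2, -26], 18, 0.4]
  ]
}}

```text
t: 10.9
eef_pos: [624.7, 61.5, 88.5]
orientation: [-1.563, 0.17, -0.176]
wrist_force: [1.0, 2.5, -1.2]
opening: 34.2
```

Call:
{"name": "jog_arm", "arguments": {
  "steps": [
    [[0, 0, -1.5], 0, 0.4],
    [[0, 0, -3], 0, 0.4],
    [[0, 0, -4], 0, 0.4],
    [[0, 0, -5], 0, 0.4],
    [[0, 0, -5], 0, 0.4]
  ]
}}

```text
t: 11.4
eef_pos: [623.2, 58.7, 87.9]
orientation: [-1.562, 0.168, -0.172]
wrist_force: [1.6, 3.9, 1.9]
opening: 34.2
```

```bash
python3 - <<'E'
from h import *
for i in range(2):
    I,D=shot("side","side6"+str(i)); rel((618.5,128,90))
H=cv2.cvtColor(I,cv2.COLOR_RGB2HSV); h,s,v=[H[...,i].astype(int) for i in range(3)]
b,c,a=blob(((h<6)|(h>174))&(s>140)&(v>50),(410,245)); q=ray("side",*c,78); print(c,a,q,np.degrees(np.arctan2(q[1]-90,q[0]-539)))
E
```

```text
t 11.45 tcp [623.2  58.7  87.9] open 34.1 F [3.2 3.6 1.4] local [-19.4  -2.   66.7] jaw deg 77.6 down [ 0.003  0.002 -1.   ] q [-0.05  0.48  1.54  0.    1.12 -1.4 ]
 t 11.5 tcp [623.2  58.7  87.9] open 33.8 F [2.2 3.9 1.9] local [-19.4  -2.   66.7] jaw deg 77.61 down [ 0.002  0.002 -1.   ] q [-0.05  0.48  1.54  0.    1.12 -1.4 ]
[271.14285714 220.54285714] 35 [390.31366514 132.31835349  78.        ] 164.11285462839652
```

Call:
{"name": "jog_arm", "arguments": {
  "steps": [
    [[0, 0, -1], 0, 0.4],
    [[0, 0, -2], 0, 0.4],
    [[0, 0, -3], 0, 0.4],
    [[0, 0, -4], 0, 0.4],
    [[0, 0, -4], 0, 0.4]
  ]
}}

```text
t: 12.0
eef_pos: [623.0, 58.1, 87.9]
orientation: [-1.556, 0.167, -0.173]
wrist_force: [6.0, 12.6, -0.8]
opening: 33.9
```

Call:
{"name": "jog_arm", "arguments": {
  "steps": [
    [[0, 0, -1], 0, 0.4],
    [[0, 0, -2], 0, 0.4],
    [[0, 0, -2], 0, 0.4],
    [[0, 0, -2], 0, 0.4],
    [[0, 0, -2], 0, 0.4]
  ]
}}

```text
t: 12.5
eef_pos: [622.9, 57.9, 87.9]
orientation: [-1.554, 0.166, -0.173]
wrist_force: [6.8, 16.9, -1.7]
opening: 34.3
```

The force rose to 18 N with no further motion, so the pin is at its stop. I'll centre the jaws on the pin, then retreat upward.

Call:
{"name": "jog_arm", "arguments": {
  "steps": [
    [[0, 0, 4], 0, 0.4],
    [[0, 0, 8], 0, 0.4],
    [[0, 0, 12], 0, 0.4],
    [[0, 0, 14], 0, 0.4],
    [[0, 0, 14], 0, 0.4]
  ]
}}

```text
t: 13.0
eef_pos: [623.5, 65.2, 86.9]
orientation: [-1.565, 0.171, -0.169]
wrist_force: [-0.6, 0.1, 0.1]
opening: 33.9
```

Call:
{"name": "jog_arm", "arguments": {
  "steps": [
    [[0, -15, 0], 0, 0.4],
    [[0, -45, 0], 0, 0.4],
    [[0, -80, 0], 0, 0.4],
    [[0, -110, 0], 0, 0.4],
    [[0, -130, 0], 0, 0.4]
  ]
}}

```text
t: 13.5
eef_pos: [625.2, 64.8, 221.9]
orientation: [-1.564, 0.166, -0.175]
wrist_force: [-0.4, -0.5, -0.0]
opening: 34.3
```

```bash
python3 - <<'E'
from h import *
rel((618.5,128,90))
I,D=shot("side","side7"); P=cloud("side",D); cv2.imwrite("pics/c7.png",cv2.resize(I[170:390,290:470],(490,600),interpolation=2)[...,::-1])
H=cv2.cvtColor(I,cv2.COLOR_RGB2HSV); h,s,v=[H[...,i].astype(int) for i in range(3)]
b,c,a=blob(((h<6)|(h>174))&(s>140)&(v>50),(410,245)); q=ray("side",*c,76); print("pin",c,a,q,np.degrees(np.arctan2(q[1]-90,q[0]-539)),np.nanmean(P[b],0))
b,c,a=blob((h>15)&(h<25)&(s>140)&(v>120),(353,225)); print("amber",c,a,np.nanmedian(P[b],0),ray("side",*c,92))
b,c,a=blob((h>105)&(h<125)&(s>130)&(v>110),(434,346)); print("blue",c,ray("side",*c,50))
E
```

```text
t 13.5 tcp [625.2  64.8 221.9] open 34.3 F [-0.4 -0.5 -0. ] local [-20.9 131.8  60.1] jaw deg 77.55 down [ 0.005 -0.    -1.   ] q [-0.03  0.34  1.44 -0.    1.36 -1.39]
pin [402.96511628 238.31395349] 86 [625.05877244  65.75697429  76.        ] -15.732694386676764 [624.37917829  63.46116677  77.89626983]
amber [353.8111588  225.29613734] 233 [538.17727547  87.32919336  93.44979354] [538.284324    89.73254273  92.        ]
blue [435.72524752 343.66336634] [ 634.44209472 -155.79456037   50.        ]
```

View pics/c7.png

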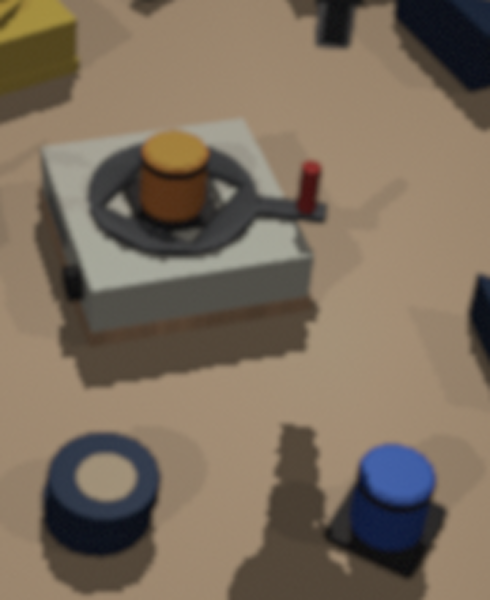

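The crop shows the ring turned over the foot's corners and the pin at (310,188). The ray puts the pin 24° clockwise of the cell's +x, matching the 23° stop. Amber is upright at (175,175), blue has not moved, and the gripper is clear.

```bash
python3 -c "
from plant import ctrl
print(ctrl.job_done())"
```

```text
the job is handed in; nothing more can be done
None
```

The amber filter is in the cell of the larger white sample light, the ring is screwed down over its foot, and I handed the job in at about 13.6 s of the 45 s allowed.

- **Filter home:** its axis measures (538.3, 89.7), against a cell centre of about (539, 90). Its top is at about 92–93 mm, where 92 mm means fully home.
- **Ring snug:** I pushed the pin clockwise until it stopped. The reaction rose to about 18 N with almost no further motion. The pin now sits about 24° on the -y side of the cell's +x, against a stop at 23°; the 1° difference is within measurement error.
- **Let go:** I lifted the gripper clear and the wrist force is back to about zero.
- **Blue filter:** it was found about 1 mm from where it started, which is also measurement error.

**Slip while gripping:** my second closing call repeated a small sideways shift, so I gripped the filter about 2 mm off centre. I measured the offset and corrected it before lowering. No final check failed.

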